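# Set out the slit-lamp desk for the next patient

### The job

Set out the eye-examination desk: put the black lens box in the middle of the steel tray with its long sides running along the tray, lay the condensing lens flat and centred on top of the box, and stand the short dropper bottle on the tray to the left of the box as the robot sees it (the end without the grey rest block), in line with it and halfway between the box and that end of the tray. Stand the tall dropper bottle on the rubber mat midway between the cotton jar and the steel waste pot. Do not knock either bottle over, and leave the pen torch, the lens cap and the brass ring where they are.

Things in the scene. Friction and masses are not known exactly. Their poses are not given: they have to be found in the camera images.
- lens_box_c (a point): Closed black storage box for a lens, 46 mm (its x) by 62 mm (its y) by 26 mm high, lying flat on the desk, small brass clasp on one long side, flat hard lid. The point is its centre, 13 mm above its underside; z is up.
- lens_c (a point): Hand-held condensing lens, lying flat: a round bright aluminium ring with dark bands and a clear glass in it, 44 mm in diameter, 24 mm high, straight sides. The point is its centre, 12 mm above its underside; z is up.
- short_bottle_c (a point): The short dropper bottle, white plastic, standing: round body 28 mm in diameter up to 36 mm, then a narrow nozzle cap; 56 mm high in all. The point is on its axis at half height, 28 mm above its underside; z is up.
- tall_bottle_c (a point): The tall dropper bottle, white plastic, standing: round body 34 mm in diameter up to 66 mm, then a narrow nozzle cap; 90 mm high in all. The point is on its axis at half height, 45 mm above its underside; z is up.
- tray: Steel tray fixed on the desk, 130 mm (x) by 200 mm (y), floor 4 mm thick, rim 4 mm thick and 8 mm high. Origin at the middle of its underside, on the desk; y runs along the tray to the robot's left (turned by up to 0.2 rad), x away from the robot, z up. A grey rest block (60 mm along x, 26 mm along y, top 19 mm above the desk) is fixed at the robot's right-hand end, centred at y = -80 mm; the left-hand end is empty.
- mat: Black rubber mat fixed on the desk, 90 mm (x) by 280 mm (y), 3 mm thick. Fixed on it are a cotton jar, a closed pale cylinder with a knobbed lid (70 mm in diameter, top 71 mm above the desk) centred at y = +95 mm and an open steel waste pot (68 mm in diameter, 58 mm high) centred at y = -95 mm. Origin at the middle of its underside, exactly midway between jar and pot, on the desk; y to the robot's left (turned by up to 0.2 rad), z up.
- torch: Slim steel pen torch lying on the desk, about 104 mm long (its x), 14 mm thick; origin under its middle. To be left alone.
- lens_cap: Loose flat black lens cap, a disc 28 mm across and 7 mm high; origin at the centre of its underside. To be left alone.
- trial_ring: Loose brass trial-lens ring, 36 mm across and 6 mm high; origin at the centre of its underside. To be left alone.

How it is judged:
At the end, for the whole second after the job is handed in: Box flat at tray middle (13 mm along each tray axis, 0.2 rad); lens flat on box, centred to 10 mm; short bottle upright on the tray midline, 63.5 mm left of the middle (15 mm each axis); tall bottle upright on the mat within 15 mm of midway between jar and pot; all at rest, released (x of lens_box_c in the frame of tray between -0.013 and 0.013 m and y of lens_box_c in the frame of tray between -0.013 and 0.013 m and z of lens_box_c in the frame of tray between 0.013 and 0.021 m and angle between the y axis of lens_box_c and the y axis of tray, either way round below 0.2 rad and angle between each of lens_box_c, lens_c, short_bottle_c, tall_bottle_c's own z axis and vertical below 0.12 rad and linear speed of each of lens_box, lens, short_bottle, tall_bottle below 0.02 m/s and angular speed of each of lens_box, lens, short_bottle, tall_bottle below 0.2 rad/s and horizontal distance between lens_c and lens_box_c below 0.01 m and z of lens_c in the frame of tray between 0.037 and 0.047 m and x of short_bottle_c in the frame of tray between -0.015 and 0.015 m and y of short_bottle_c in the frame of tray between 0.0485 and 0.0785 m and z of short_bottle_c in the frame of tray between 0.028 and 0.036 m and horizontal distance between tall_bottle_c and mat below 0.015 m and z of tall_bottle_c in the frame of mat between 0.044 and 0.052 m); the robot touches nothing.
It fails at once if the pen torch was pushed more than 30 mm from its place (distance of torch from where it was at the start of the episode above 0.03 m).
It fails at once if the lens cap was pushed more than 30 mm from its place (distance of lens_cap from where it was at the start of the episode above 0.03 m).
It fails at once if the trial-lens ring was pushed more than 30 mm from its place (distance of trial_ring from where it was at the start of the episode above 0.03 m).
It fails at once if the short bottle was knocked over (angle between short_bottle_c's own z axis and vertical above 0.8 rad).
It fails at once if the tall bottle was knocked over (angle between tall_bottle_c's own z axis and vertical above 0.8 rad).
It also fails if it takes over 99 s, if anything falls off the work surface, if the arm or the gripper's body presses on something with over 40 N, if the wrist force passes 120 N, or if a joint passes its speed limit or range.

### The arm

A 7-joint arm with a two-finger parallel gripper is mounted at the origin on the work surface. World frame = base frame: x ahead of the robot, y to its left, z up, the work surface at z = 0. Lengths are in m, angles in rad, forces in N, time in s.
With the tool pointing down it reaches from about 0.375 to 0.925 m from the base axis. Payload 3.1 kg.
Tool frame: the origin (TCP) lies on the centre line of the jaws, within the pads' length; the fingertips stand 22 mm ahead of it and the grasp point (between the pads) lies 3 mm ahead of it; z points along the fingers, y is the line along which they close (so a half turn about z gives the same grasp; the last joint's range is limited). The gripper opens to 85 mm and grips with 20 to 120 N. Pads are 22 mm wide; open, the fingers measure 114 mm over their backs; the gripper's body (76 mm by 85 mm) begins 54 mm behind the grasp point. The pads swing forward as they close: fully open they stand 13 mm farther back than shut.
Start: joints at [1.251, 0.383, 0.044, 1.598, -0.018, 1.161, -0.05], TCP at [0.143, -0.634, 0.253] pointing down, gripper open.
Joint ranges: [-2.61, 2.61], [-0.41, 2.15], [-1.48, 1.57], [0, 2.5], [-1.57, 4.71], [0.05, 1.97], [-2.85, 2.85]. Speed limits (rad/s): [2.79, 2.79, 3.14, 3.14, 3.14, 3.14, 3.14].

### API

Orientations are given as a unit quaternion [x, y, z, w].
In Python, from workcell import observe, vision, job gives the robot as it stands.
- The arm moves only by the tool step_arm, never from a script. Its argument "series" is a list of rows, each a list of 6 numbers: the shift along the tool's x, y, z in mm, then the turn, a rotation vector about the tool's x, y, z in degrees. A call has 1 to 8 rows; each row shifts and turns the commanded pose from where the row before left it, along the tool's axes as they then stand; what a row does not reach is not made up. A row lasts 1/8 s, in which the tool goes at most 62.5 mm and 10.7 degrees, less where a joint would pass 70% of its speed; a pose out of reach is approached as far as the arm can. A call is refused whole if a number of a shift passes 62.5 or a number of a turn 10.7, either way. A call with a gripper value outside its range is refused whole. "jaw" is the opening, from 0 (shut) to 1 (fully open), set as the call begins (left out, the last holds). The fingers move at their own pace and stop on an object; "newtons" is the grip in N (left out, the last holds). Time passes only in rows, so rows that do not move let the fingers close. It gives the time, the measured TCP pose, the force, the opening and the grip force at its end, in the units of the state.
- observe(): the state, without advancing time (a new reading comes with each control period).
- vision.get_image(name): name is "side" or "top"; returns a dict with "color" (480x640x3 uint8, blue, green, red), "intrinsics" (3x3 intrinsics, pixels), "rvec" (rotation vector, rad) and "tvec" (3), from world to camera coordinates, as OpenCV has them. Camera axes: x right, y down, z forward; pixel columns grow to the right and rows downward; lengths in m; the calibration is good to about 2 mm. A picture is of the moment at which its call begins. There is no depth.
- job.finish_job(): hands the job in; it is judged then, once.
The state is a dict: "time": time; "qpos": joint angles; "joint_vel": joint speeds; "effort": joint torques, N m; "eef_pos": TCP position; "eef_rot": TCP orientation; "force": force on the tool from outside, world axes, zero at the start; "torque": the same for the moment, N m; "gripper_width": opening from 0.0 (shut) to 1.0 (fully open); "grasp_force": force on a finger pad.
Only numpy, scipy, OpenCV 4.12 (cv2) and the standard library are available. Lean on these libraries where they do the work, as an engineer would, in place of code of your own. Each camera call takes 0.05 s, during which the arm holds its last target. There are 200 camera calls.

## Working session

There is one attempt and no reset: what is moved stays moved. The work goes in short steps, Python scripts to look and compute and a tool call to move; the robot and the scene stay as the last step left them, time stands still between calls to the robot, and variables do not carry over. Pictures are saved under pics/ and viewed, at most 14 in all, crops included, and the job is handed in when it is done.

Besides the shell and the picture viewer there is one more tool, called after "Request:" as name(argument=value, ...), one argument or row to a line, values as JSON. step_arm: Moves the arm, as the interface text tells. Its arguments: {"type":"object","properties":{"series":{"type":"array","items":{"type":"array","items":{"type":"number"}}},"jaw":{"type":"number"},"newtons":{"type":"number"}},"required":["series"]}

```bash
ls; mkdir -p pics
python3 - <<'E'
from workcell import observe, vision
import cv2,numpy as np
s=observe();print({k:np.round(v,3) for k,v in s.items()})
for n in("top","side"):
    im=vision.get_image(n);cv2.imwrite(f"pics/{n}0.png",im["color"])
    R=cv2.Rodrigues(np.array(im["rvec"]))[0];print(n,np.round(im["intrinsics"],1).tolist(),(-R.T@np.ravel(im["tvec"])).round(3),R.round(2).tolist())
E
```

```text
pics
{'time': np.float64(0.0), 'qpos': array([ 1.251,  0.384,  0.044,  1.6  , -0.018,  1.161, -0.05 ]), 'joint_vel': array([-0.   ,  0.002, -0.001, -0.   , -0.002,  0.002,  0.002]), 'effort': array([-0.0000e+00, -4.3346e+01,  1.0240e+00, -2.4951e+01,  1.1000e-02,
        1.1000e-02, -0.0000e+00]), 'eef_pos': array([ 0.143, -0.633,  0.252]), 'eef_rot': array([ 0.994,  0.111, -0.   , -0.001]), 'force': array([-0.764,  0.092,  0.954]), 'torque': array([ 0.045,  0.053, -0.016]), 'grasp_force': np.float64(0.0), 'gripper_width': np.float64(0.998)}
top [[472.4, 0.0, 319.6], [0.0, 472.4, 241.0], [0.0, 0.0, 1.0]] [0.383 0.015 0.862] [[0.01, -1.0, -0.0], [-0.99, -0.01, -0.12], [0.12, 0.0, -0.99]]
side [[450.9, 0.0, 322.4], [0.0, 450.9, 240.6], [0.0, 0.0, 1.0]] [0.15  0.527 0.669] [[-0.84, -0.54, 0.02], [-0.38, 0.56, -0.74], [0.39, -0.62, -0.68]]
```

View pics/top0.png

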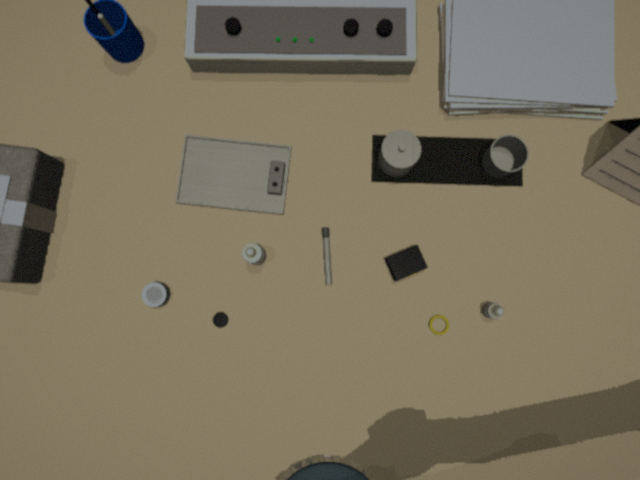

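View pics/side0.png

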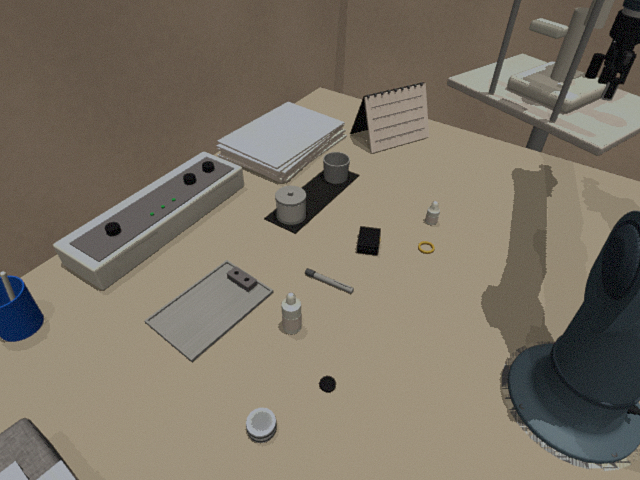

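```bash
cat > h.py <<'E'
import cv2,numpy as np
from workcell import observe, vision
def cam(n):
    im=vision.get_image(n);im["R"]=cv2.Rodrigues(np.array(im["rvec"],float))[0];im["c"]=-im["R"].T@np.ravel(im["tvec"]);return im
def ray(im,p,z):
    d=im["R"].T@np.linalg.inv(im["intrinsics"])@np.array([p[0],p[1],1.]);return im["c"]+d*(z-im["c"][2])/d[2]
def proj(im,P):
    return cv2.projectPoints(np.array(P,float).reshape(-1,3),np.array(im["rvec"],float),np.ravel(im["tvec"]).astype(float),np.array(im["intrinsics"],float),None)[0].reshape(-1,2)
def tri(a,p,b,q):
    A=[];
    Ps=[i["intrinsics"]@np.c_[i["R"],np.ravel(i["tvec"])] for i in(a,b)]
    X=cv2.triangulatePoints(Ps[0],Ps[1],np.array(p,float).reshape(2,1),np.array(q,float).reshape(2,1)).ravel();return X[:3]/X[3]
def blobs(mask,box,minA=30):
    x0,y0,x1,y1=box;m=mask[y0:y1,x0:x1].astype(np.uint8)
    cs=cv2.findContours(m,cv2.RETR_EXTERNAL,cv2.CHAIN_APPROX_NONE)[0]
    return [c+np.array([[x0,y0]]) for c in sorted(cs,key=cv2.contourArea,reverse=True) if cv2.contourArea(c)>minA]
E
python3 - <<'E'
from h import *
t=cam("top");s=cam("side")
g=t["color"].astype(int);V=g.max(2);S=V-g.min(2)
def rect(b,m,z,name,n=1):
    for c in blobs(m,b)[:n]:
        r=cv2.minAreaRect(c);q=np.array([ray(t,p,z)[:2] for p in cv2.boxPoints(r)])
        e=q[1]-q[0],q[2]-q[1]
        print(name,np.round(r[0],1),"ctr",q.mean(0).round(4),[(round(np.linalg.norm(v),4),round(np.degrees(np.arctan2(v[1],v[0])),1)) for v in e],"A",cv2.contourArea(c))
rect((375,235,440,290),V<60,.022,"box")
rect((165,125,305,225),S<30,.006,"tray")
rect((355,120,540,200),V<50,.003,"mat")
rect((200,305,240,335),V<60,.005,"cap")
rect((310,220,345,295),S<30,.007,"torch")
rect((415,300,460,345),S>100,.004,"ring")
rect((130,275,180,315),S<40,.018,"lens")
rect((235,235,275,275),S<40,.045,"tall",2)
rect((475,290,515,330),S<40,.028,"short",2)
crops=[(t,(120,120,310,340)),(t,(355,120,545,340))]
o=np.hstack([cv2.resize(i["color"][b[1]:b[3],b[0]:b[2]],None,fx=2.1,fy=2.6,interpolation=cv2.INTER_CUBIC) for i,b in crops])
cv2.imwrite("pics/c1.png",o)
sc=s["color"];o=np.hstack([cv2.resize(sc[y:y+100,x:x+100],(260,260),interpolation=cv2.INTER_CUBIC) for x,y in((240,270),(385,180),(210,375))]);cv2.imwrite("pics/c2.png",o)
E
```

```text
box [405.2 262.4] ctr [ 0.4479 -0.1336] [(np.float64(0.0637), np.float64(-66.1)), (np.float64(0.0444), np.float64(-157.4))] A 822.5
tray [232.9 173.9] ctr [0.61   0.1822] [(np.float64(0.1349), np.float64(-3.1)), (np.float64(0.2077), np.float64(-95.6))] A 7524.0
mat [447.  160.2] ctr [ 0.6418 -0.2163] [(np.float64(0.0869), np.float64(-1.6)), (np.float64(0.28), np.float64(-91.1))] A 4286.0
cap [220.  319.5] ctr [0.3423 0.1958] [(np.float64(0.0237), np.float64(-43.8)), (np.float64(0.0243), np.float64(-133.2))] A 139.0
torch [326.2 255.1] ctr [0.4609 0.007 ] [(np.float64(0.0149), np.float64(-86.3)), (np.float64(0.1062), np.float64(-176.4))] A 374.0
lens [154.5 294.5] ctr [0.3852 0.3112] [(np.float64(0.0876), np.float64(-89.2)), (np.float64(0.0689), np.float64(-177.2))] A 1911.0
tall [254.5 254.5] ctr [0.4565 0.1318] [(np.float64(0.0681), np.float64(-89.2)), (np.float64(0.0679), np.float64(-178.6))] A 1520.0
short [494.5 309.5] ctr [ 0.3674 -0.2876] [(np.float64(0.0683), np.float64(-89.2)), (np.float64(0.0674), np.float64(178.0))] A 1521.0
```

View pics/c1.png

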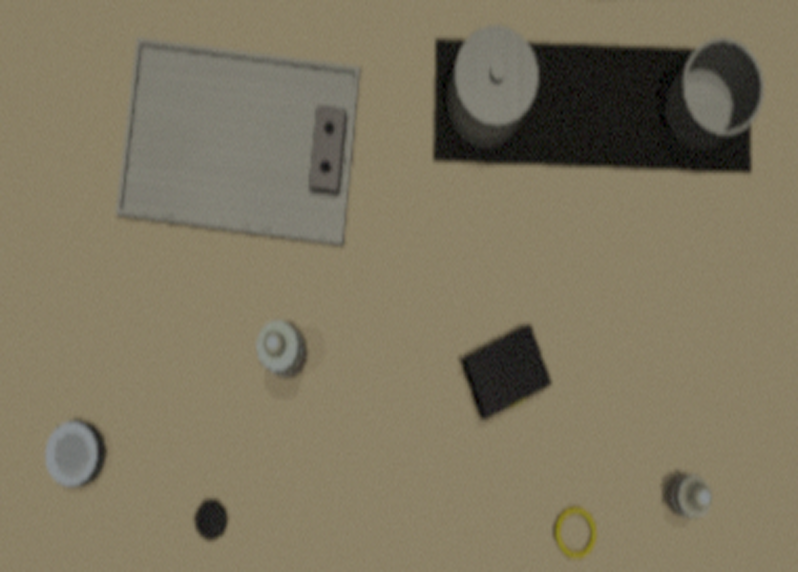

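View pics/c2.png

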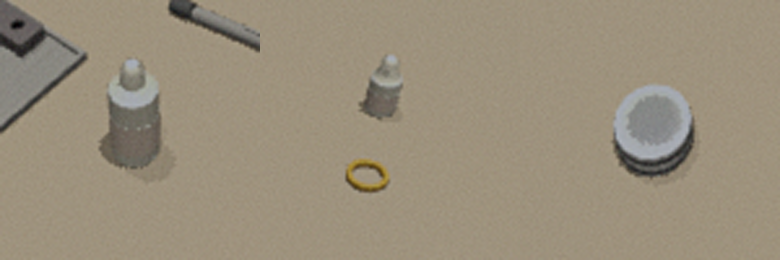

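Run:
```python
from h import *
t=cam("top");s=cam("side")
L=lambda x,y:(120+x/2.1,120+y/2.6)
Rr=lambda x,y:(355+(x-399)/2.1,120+y/2.6)
r=lambda v:np.round(v,4)
print("tall tip tri",r(tri(t,L(274,344),s,(290.8,294.6))),r(ray(t,L(274,344),.088)),"shoulder",r(ray(t,L(281,348),.066)),"side",r(ray(s,(290.8,294.6),.088)))
print("short tip tri",r(tri(t,Rr(703,497),s,(435.4,203.5))),r(ray(t,Rr(703,497),.054)),"side",r(ray(s,(435.4,203.5),.054)))
print("lens",r(ray(t,L(74,453),.024)),r(ray(s,(261.9,421.9),.024)))
j=ray(t,Rr(496,77),.063);p=ray(t,Rr(722,87),.058);print("jar",r(j),"pot",r(p),"mid",r((j+p)/2),r(np.linalg.norm(j-p)))
m=np.array([ray(t,Rr(*c),.003) for c in((435,40),(434,160),(751,171))]);print("mat",r(m),"ctr",r((m[0]+m[2])/2))
q=np.array([ray(t,L(*c),.008) for c in((139,41),(361,67),(343,245),(118,215))]);print("tray",r(q),r(q.mean(0)))
d=q[0]+q[3]-q[1]-q[2];d/=np.linalg.norm(d);print("yaw",np.arctan2(-d[0],d[1]))
g=t["color"].astype(int);V=g.max(2)
c=blobs(V<60,(375,235,440,290))[0];b=cv2.minAreaRect(c);print(b)
a=cv2.approxPolyDP(c,3,True).reshape(-1,2);print(a.tolist());print([r(ray(t,x,.026)) for x in a])
```

```text
tall tip tri [0.4562 0.1326 0.0864] [0.456  0.1324 0.088 ] shoulder [0.4556 0.13   0.066 ] side [0.4555 0.1337 0.088 ]
short tip tri [ 0.3642 -0.2891  0.0491] [ 0.3651 -0.2869  0.054 ] side [ 0.3617 -0.2831  0.054 ]
lens [0.3856 0.3078 0.024 ] [0.3813 0.3116 0.024 ]
jar [ 0.6415 -0.1209  0.063 ] pot [ 0.6386 -0.3099  0.058 ] mid [ 0.6401 -0.2154  0.0605] 0.1891
mat [[ 0.6878 -0.0767  0.003 ]
 [ 0.5991 -0.0759  0.003 ]
 [ 0.5946 -0.3556  0.003 ]] ctr [ 0.6412 -0.2162  0.003 ]
tray [[0.6809 0.2717 0.008 ]
 [0.6641 0.0734 0.008 ]
 [0.5344 0.0864 0.008 ]
 [0.5534 0.2841 0.008 ]] [0.6082 0.1789 0.008 ]
yaw -0.09003076684534089
((405.1771240234375, 262.54754638671875), (25.194326400756836, 35.38656997680664), 66.37062072753906)
[[417, 246], [385, 258], [395, 280], [426, 266]]
[array([ 0.4771, -0.1541,  0.026 ]), array([ 0.4549, -0.0972,  0.026 ]), array([ 0.4163, -0.1147,  0.026 ]), array([ 0.4417, -0.1696,  0.026 ])]
```

```bash
cat > plan.py <<'E'
# usage: plan.py x y z yaw_deg(of tool y): prints the turn still needed, then the shift in the tool frame after that turn and as it stands
import sys,numpy as np
from scipy.spatial.transform import Rotation as Ro
from workcell import observe
x,y,z,a=map(float,sys.argv[1:5]);s=observe();R=Ro.from_quat(s["eef_rot"]);t=np.radians(a)
W=Ro.from_matrix(np.array([[-np.sin(t),np.cos(t),0],[np.cos(t),np.sin(t),0],[0,0,-1]]).T)
d=np.array([x,y,z])-s["eef_pos"]
print("t",round(float(s["time"]),2),"pos",np.round(s["eef_pos"],4),"turn",np.round((R.inv()*W).as_rotvec(degrees=True),1),"shift after",np.round(W.inv().apply(d)*1000,1),"shift now",np.round(R.inv().apply(d)*1000,1),"q7",round(float(s["qpos"][6]),2),"F",np.round(s["force"],1),"grip",round(float(s["gripper_width"]),3),round(float(s["grasp_force"]),1))
E
python3 plan.py .448 -.1336 .2 22.5
```

```text
t 0.3 pos [ 0.1429 -0.6338  0.2528] turn [ -0.   -0.  -99.8] shift after [345.4 473.2  52.8] shift now [ 407.7 -420.7   53.2] q7 -0.05 F [0.  0.2 0.2] grip 1.0 0.0
```

Request:
step_arm(
  series=[
    [0, 0, 0, 0, 0, -10],
    [0, 0, 0, 0, 0, -10],
    [0, 0, 0, 0, 0, -10],
    [0, 0, 0, 0, 0, -10],
    [0, 0, 0, 0, 0, -10],
    [0, 0, 0, 0, 0, -10],
    [0, 0, 0, 0, 0, -10],
    [0, 0, 0, 0, 0, -10],
  ],
  jaw=1,
)

```text
time: 1.3
eef_pos: [0.1429, -0.634, 0.2531]
eef_rot: [0.688, 0.726, 0.0, -0.0]
force: [1.2, 0.0, -0.1]
gripper_width: 1.002
grasp_force: 0.0
```

```bash
python3 plan.py .448 -.1336 .2 22.5
```

```text
t 1.3 pos [ 0.1429 -0.634   0.2531] turn [ -0.   -0.  -19.5] shift after [345.5 473.4  53.1] shift now [483.5 331.2  53.2] q7 1.28 F [ 1.2  0.  -0.1] grip 1.002 0.0
```

Request:
step_arm(
  series=[
    [0, 0, 0, 0, 0, -9.8],
    [0, 0, 0, 0, 0, -9.7],
    [34.5, 47, 0, 0, 0, 0],
    [34.5, 47, 0, 0, 0, 0],
    [34.5, 47, 0, 0, 0, 0],
    [34.5, 47, 0, 0, 0, 0],
    [34.5, 47, 0, 0, 0, 0],
    [34.5, 47, 0, 0, 0, 0],
  ],
)

```text
time: 2.3
eef_pos: [0.3266, -0.3342, 0.2536]
eef_rot: [0.558, 0.83, -0.0, 0.0]
force: [1.5, -0.4, 0.5]
gripper_width: 1.0
grasp_force: 0.0
```

Request:
step_arm(
  series=[
    [34.5, 47, 10, 0, 0, 0],
    [34.5, 47, 10, 0, 0, 0],
    [34.5, 47, 10, 0, 0, 0],
    [34.5, 47, 10, 0, 0, 0],
    [0, 0, 0, 0, 0, 0],
  ],
)

```text
time: 2.92
eef_pos: [0.4498, -0.1312, 0.2133]
eef_rot: [0.553, 0.833, 0.001, -0.0]
force: [0.2, 0.1, -0.5]
gripper_width: 0.998
grasp_force: 0.0
```

```bash
python3 plan.py .448 -.1336 .12 22.5
python3 - <<'E'
from h import *
t=cam("top");s=cam("side");print(proj(t,[.448,-.134,.026]),proj(s,[.448,-.134,.026]))
a=t["color"][180:340,320:520];b=s["color"][130:290,280:480]
cv2.imwrite("pics/c3.png",np.hstack([cv2.resize(a,(400,320)),cv2.resize(b,(400,320))]))
E
```

```text
t 2.92 pos [ 0.4498 -0.1312  0.2133] turn [ 0.1 -0.1  0.3] shift after [-1.5 -2.5 93.3] shift now [-1.7 -2.7 93.3] q7 0.51 F [ 0.2  0.1 -0.5] grip 0.998 0.0
[[405.82688808 262.18247801]] [[368.070463   235.39188201]]
```

View pics/c3.png

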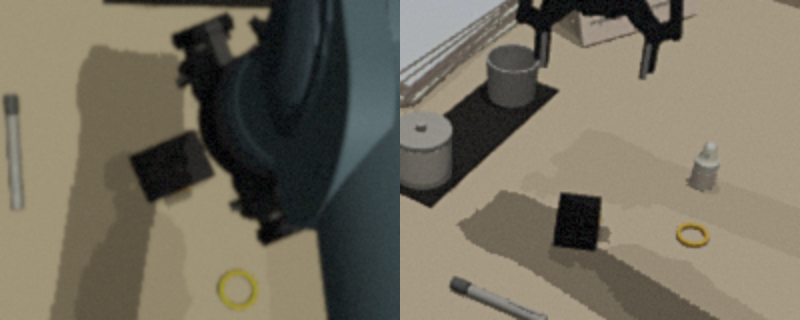

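Request:
step_arm(
  series=[
    [-1.7, -2.7, 50, 0, 0, 0],
    [0, 0, 50, 0, 0, 0],
    [0, 0, 40, 0, 0, 0],
    [0, 0, 30, 0, 0, 0],
    [0, 0, 17, 0, 0, 0],
    [0, 0, 0, 0, 0, 0],
  ],
)

```text
time: 3.78
eef_pos: [0.4448, -0.1407, 0.0256]
eef_rot: [0.559, 0.83, -0.001, -0.001]
force: [-0.2, -0.1, 0.3]
gripper_width: 1.0
grasp_force: 0.0
```

Request:
step_arm(
  series=[
    [0, 0, 0, 0, 0, 0],
    [0, 0, 0, 0, 0, 0],
    [0, 0, 0, 0, 0, 0],
    [0, 0, 0, 0, 0, 0],
    [0, 0, 0, 0, 0, 0],
    [0, 0, 0, 0, 0, 0],
  ],
  jaw=0,
  newtons=30,
)

```text
time: 4.53
eef_pos: [0.4473, -0.14, 0.0277]
eef_rot: [0.558, 0.83, 0.0, 0.001]
force: [-0.6, 0.2, 6.7]
gripper_width: 0.529
grasp_force: 32.2
```

```bash
python3 plan.py .448 -.1336 .025 22.5
```

```text
t 4.53 pos [ 0.4473 -0.14    0.0277] turn [ 0.1  0.1 -0.3] shift after [5.7 3.1 2.7] shift now [5.7 3.1 2.6] q7 0.25 F [-0.6  0.2  6.7] grip 0.529 32.2
```

Request:
step_arm(
  series=[
    [0, 0, -30, 0, 0, 0],
    [0, 0, -40, 0, 0, 0],
    [0, 0, -40, 0, 0, 0],
    [0, 0, 0, 0, 0, 9.2],
    [0, 0, 0, 0, 0, 9.2],
    [0, 0, 0, 0, 0, 9.2],
    [0, 0, 0, 0, 0, 0],
    [0, 0, 0, 0, 0, 0],
  ],
)

```text
time: 5.52
eef_pos: [0.4456, -0.1395, 0.1362]
eef_rot: [0.739, 0.674, -0.0, -0.0]
force: [-0.2, -0.4, -0.3]
gripper_width: 0.531
grasp_force: 31.3
```

```bash
python3 plan.py .6085 .1748 .1 -5.2
python3 - <<'E'
from h import *
t=cam("top");s=cam("side")
a=t["color"][180:340,320:520];b=s["color"][130:290,280:480]
cv2.imwrite("pics/c4.png",np.hstack([cv2.resize(a,(400,320)),cv2.resize(b,(400,320))]))
E
```

```text
t 5.53 pos [ 0.4456 -0.1395  0.1362] turn [-0.  0. -0.] shift after [327.7 133.7  36.2] shift now [327.8 133.5  36.2] q7 -0.04 F [-0.2 -0.4 -0.3] grip 0.531 31.3
```

View pics/c4.png

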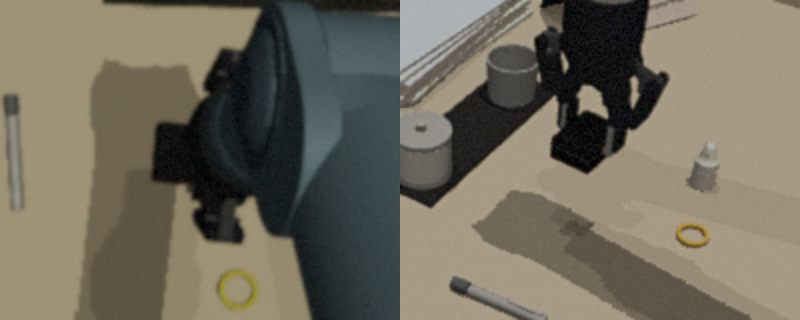

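Request:
step_arm(
  series=[
    [54.6, 22.3, 0, 0, 0, 0],
    [54.6, 22.3, 0, 0, 0, 0],
    [54.6, 22.3, 0, 0, 0, 0],
    [54.6, 22.3, 0, 0, 0, 0],
    [54.6, 22.3, 0, 0, 0, 0],
    [54.6, 22.3, 0, 0, 0, 0],
    [0, 0, 0, 0, 0, 0],
    [0, 0, 0, 0, 0, 0],
  ],
)

```text
time: 6.62
eef_pos: [0.6094, 0.1735, 0.1356]
eef_rot: [0.739, 0.673, -0.001, -0.0]
force: [0.4, -0.2, -1.3]
gripper_width: 0.531
grasp_force: 31.4
```

```bash
python3 plan.py .6085 .1758 .0325 -5.2
```

```text
t 6.62 pos [0.6094 0.1735 0.1356] turn [-0.1  0.1 -0.1] shift after [  2.2  -1.1 103.1] shift now [  2.3  -1.  103.1] q7 -0.73 F [ 0.4 -0.2 -1.3] grip 0.531 31.4
```

Request:
step_arm(
  series=[
    [2.3, -1, 30, 0, 0, 0],
    [0, 0, 35, 0, 0, 0],
    [0, 0, 20, 0, 0, 0],
    [0, 0, 8, 0, 0, 0],
    [0, 0, 5, 0, 0, 0],
    [0, 0, 3, 0, 0, 0],
    [0, 0, 2, 0, 0, 0],
    [0, 0, 0, 0, 0, 0],
  ],
)

```text
time: 7.62
eef_pos: [0.6093, 0.1766, 0.0337]
eef_rot: [0.74, 0.673, 0.0, 0.0]
force: [0.1, -0.1, -1.1]
gripper_width: 0.53
grasp_force: 31.4
```

```bash
python3 plan.py .6085 .1758 .0325 -5.2
```

```text
t 7.62 pos [0.6093 0.1766 0.0337] turn [ 0.  -0.  -0.2] shift after [-0.8 -0.7  1.2] shift now [-0.8 -0.7  1.2] q7 -0.8 F [ 0.1 -0.1 -1.1] grip 0.53 31.4
```

Request:
step_arm(
  series=[
    [0, 0, 1.5, 0, 0, 0],
    [0, 0, 0.5, 0, 0, 0],
    [0, 0, 0, 0, 0, 0],
  ],
)

```text
time: 8.0
eef_pos: [0.6093, 0.1765, 0.0318]
eef_rot: [0.74, 0.673, 0.0, 0.0]
force: [-1.3, -0.1, 2.4]
gripper_width: 0.53
grasp_force: 31.6
```

Request:
step_arm(
  series=[
    [0, 0, 0, 0, 0, 0],
    [0, 0, 0, 0, 0, 0],
    [0, 0, 0, 0, 0, 0],
    [0, 0, -20, 0, 0, 0],
    [0, 0, -40, 0, 0, 0],
    [0, 0, -50, 0, 0, 0],
    [0, 0, -50, 0, 0, 0],
    [0, 0, 0, 0, 0, 0],
  ],
  jaw=0.8,
)

```text
time: 9.0
eef_pos: [0.6128, 0.1787, 0.1989]
eef_rot: [0.739, 0.673, 0.006, 0.003]
force: [0.2, 0.6, -0.2]
gripper_width: 0.798
grasp_force: 0.0
```

```bash
python3 plan.py .384 .3095 .2 39
```

```text
t 9.0 pos [0.6128 0.1787 0.1989] turn [  0.8   0.  -44.4] shift after [245.6 -95.5  -1.1] shift now [ 108.8 -240.    -3.5] q7 -0.7 F [ 0.2  0.6 -0.2] grip 0.798 0.0
```

Request:
step_arm(
  series=[
    [22.4, -47.3, 0, 0, 0, 0],
    [22.4, -47.3, 0, 0, 0, 0],
    [22.4, -47.3, 0, 0, 0, 0],
    [22.4, -47.3, 0, 0, 0, 0],
    [22.4, -47.3, 0, 0, 0, 0],
    [0, 0, 0, 0, 0, 0],
    [0, 0, 0, 0, 0, 0],
    [0, 0, 0, 0, 0, 0],
  ],
  jaw=1,
)

```text
time: 10.0
eef_pos: [0.3856, 0.3089, 0.1912]
eef_rot: [0.741, 0.672, -0.0, 0.0]
force: [0.7, 0.3, 0.5]
gripper_width: 0.998
grasp_force: 0.0
```

```bash
python3 plan.py .384 .3095 .12 -5.2
python3 - <<'E'
from h import *
t=cam("top");s=cam("side")
print(proj(t,[.384,.3095,.024]),proj(s,[.384,.3095,.024]))
a=t["color"][110:330,100:320];b=s["color"][240:460,130:350]
cv2.imwrite("pics/c5.png",np.hstack([cv2.resize(a,(400,400)),cv2.resize(b,(400,400))]))
E
```

```text
t 10.0 pos [0.3856 0.3089 0.1912] turn [ 0.   0.  -0.4] shift after [ 0.4 -1.6 71.2] shift now [ 0.4 -1.7 71.2] q7 -1.05 F [0.7 0.3 0.5] grip 0.998 0.0
[[154.23199351 295.10636499]] [[261.32768713 419.73852919]]
```

View pics/c5.png

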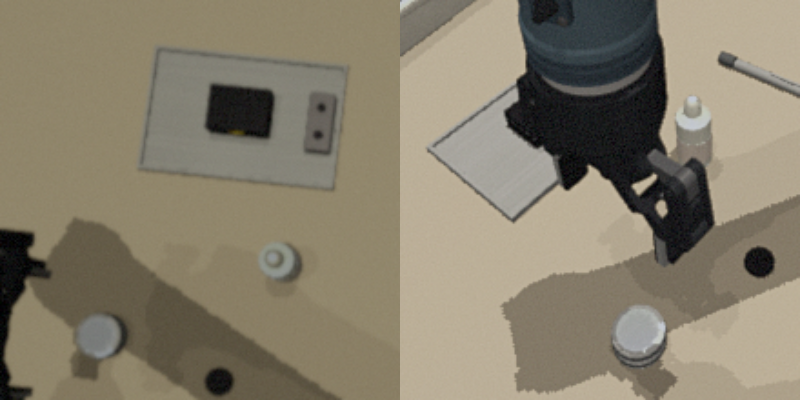

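Request:
step_arm(
  series=[
    [0.4, -1.6, 45, 0, 0, 0],
    [0, 0, 45, 0, 0, 0],
    [0, 0, 40, 0, 0, 0],
    [0, 0, 22, 0, 0, 0],
    [0, 0, 12, 0, 0, 0],
    [0, 0, 0, 0, 0, 0],
    [0, 0, 0, 0, 0, 0],
  ],
)

```text
time: 10.98
eef_pos: [0.3835, 0.3113, 0.0282]
eef_rot: [0.74, 0.673, 0.001, 0.0]
force: [-1.2, -0.0, -0.3]
gripper_width: 1.001
grasp_force: 0.0
```

Request:
step_arm(
  series=[
    [0, 0, 0, 0, 0, 0],
    [0, 0, 0, 0, 0, 0],
    [0, 0, 0, 0, 0, 0],
    [0, 0, 0, 0, 0, 0],
    [0, 0, 0, 0, 0, 0],
    [0, 0, 0, 0, 0, 0],
  ],
  jaw=0,
  newtons=30,
)

```text
time: 11.72
eef_pos: [0.383, 0.3109, 0.0281]
eef_rot: [0.74, 0.673, 0.0, 0.0]
force: [-0.8, -0.4, 6.8]
gripper_width: 0.499
grasp_force: 30.1
```

```bash
python3 plan.py .384 .3095 .026 -5.2
python3 - <<'E'
from h import *
t=cam("top");g=t["color"].astype(int)
c=blobs(g.max(2)<55,(205,145,260,195))[0]
r=cv2.minAreaRect(c);print(r)
q=np.array([ray(t,p,.024)[:2] for p in cv2.boxPoints(r)]);e=q[1]-q[0],q[2]-q[1]
print(q.mean(0),[(np.linalg.norm(v),np.degrees(np.arctan2(v[1],v[0]))) for v in e])
a=cv2.approxPolyDP(c,2,True).reshape(-1,2);print([(x.tolist(),ray(t,x,.03)[:2].round(4).tolist()) for x in a])
E
```

```text
t 11.72 pos [0.383  0.3109 0.0281] turn [ 0.1 -0.  -0.2] shift after [-1.3  1.1  2.1] shift now [-1.3  1.1  2.1] q7 -1.29 F [-0.8 -0.4  6.8] grip 0.499 30.1
((231.59999084472656, 170.8000030517578), (34.692901611328125, 25.59938621520996), 6.581944465637207)
[0.61055384 0.18108315] [(np.float64(0.047673755294062994), np.float64(-4.126742581184166)), (np.float64(0.06355846706635843), np.float64(-96.01798643001696))]
[([216, 158], [0.6323, 0.209]), ([215, 181], [0.5896, 0.2091]), ([247, 184], [0.5848, 0.1513]), ([248, 160], [0.6293, 0.1509])]
```

Request:
step_arm(
  series=[
    [0, 0, -30, 0, 0, 0],
    [0, 0, -50, 0, 0, 0],
    [0, 0, -40, 0, 0, 0],
    [-21.8, 47.4, 0, 0, 0, 0],
    [-21.8, 47.4, 0, 0, 0, 0],
    [-21.8, 47.4, 0, 0, 0, 0],
    [-21.8, 47.4, 0, 0, 0, 0],
    [-21.8, 47.4, 0, 0, 0, 0],
  ],
)

```text
time: 12.78
eef_pos: [0.6093, 0.1786, 0.1468]
eef_rot: [0.74, 0.673, -0.0, -0.0]
force: [-0.2, 0.2, -0.5]
gripper_width: 0.5
grasp_force: 31.0
```

Request:
step_arm(
  series=[
    [0, 0, 20, 0, 0, 0],
    [0, 0, 20, 0, 0, 0],
    [0, 0, 0, 0, 0, 0],
    [0, 0, 0, 0, 0, 0],
  ],
)

```text
time: 13.28
eef_pos: [0.6071, 0.1814, 0.1073]
eef_rot: [0.739, 0.674, -0.0, -0.0]
force: [-0.2, 0.1, -1.5]
gripper_width: 0.502
grasp_force: 31.0
```

```bash
python3 plan.py .609 .181 .06 -5.2
python3 - <<'E'
from h import *
t=cam("top");s=cam("side")
print(proj(s,[[.609,.181,.03],[.609,.181,.1]]))
a=t["color"][70:270,130:330];b=s["color"][190:390,110:310]
cv2.imwrite("pics/c6.png",np.hstack([cv2.resize(a,(400,400)),cv2.resize(b,(400,400))]))
E
```

```text
t 13.28 pos [0.6071 0.1814 0.1073] turn [-0. -0. -0.] shift after [-0.2  1.9 47.3] shift now [-0.2  1.9 47.3] q7 -0.77 F [-0.2  0.1 -1.5] grip 0.502 31.0
[[208.65918524 295.97328171]
 [202.48551253 269.5827709 ]]
```

View pics/c6.png

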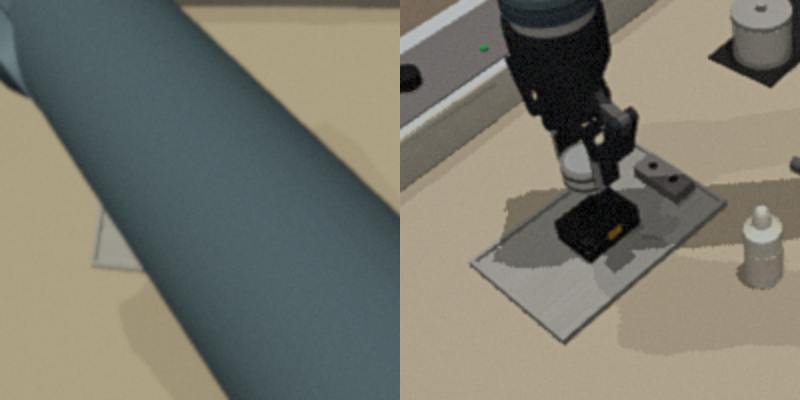

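Request:
step_arm(
  series=[
    [0, 1.9, 20, 0, 0, 0],
    [0, 0, 15, 0, 0, 0],
    [0, 0, 6, 0, 0, 0],
    [0, 0, 3, 0, 0, 0],
    [0, 0, 2, 0, 0, 0],
    [0, 0, 1.5, 0, 0, 0],
    [0, 0, 0.5, 0, 0, 0],
    [0, 0, 0, 0, 0, 0],
  ],
)

```text
time: 14.38
eef_pos: [0.6103, 0.1797, 0.0595]
eef_rot: [0.74, 0.673, 0.0, 0.0]
force: [-0.4, -0.2, -0.6]
gripper_width: 0.503
grasp_force: 31.0
```

```bash
python3 plan.py .609 .181 .058 -5.2
```

```text
t 14.38 pos [0.6103 0.1797 0.0595] turn [ 0.  -0.  -0.2] shift after [ 1.2 -1.4  1.5] shift now [ 1.1 -1.4  1.5] q7 -0.8 F [-0.4 -0.2 -0.6] grip 0.503 31.0
```

Request:
step_arm(
  series=[
    [1, -1, 1, 0, 0, 0],
    [0, 0, 0.8, 0, 0, 0],
    [0, 0, 0, 0, 0, 0],
  ],
)

```text
time: 14.75
eef_pos: [0.6093, 0.181, 0.0582]
eef_rot: [0.74, 0.673, 0.0, 0.0]
force: [-1.2, -0.7, 4.0]
gripper_width: 0.502
grasp_force: 31.4
```

Request:
step_arm(
  series=[
    [0, 0, 0, 0, 0, 0],
    [0, 0, 0, 0, 0, 0],
    [0, 0, 0, 0, 0, 0],
    [0, 0, -20, 0, 0, 0],
    [0, 0, -40, 0, 0, 0],
    [0, 0, -50, 0, 0, 0],
    [0, 0, -50, 0, 0, 0],
    [0, 0, 0, 0, 0, 0],
  ],
  jaw=0.8,
)

```text
time: 15.75
eef_pos: [0.6128, 0.1831, 0.2251]
eef_rot: [0.739, 0.673, 0.006, 0.003]
force: [0.2, 0.2, 0.2]
gripper_width: 0.798
grasp_force: 0.0
```

```bash
python3 plan.py .456 .131 .2 -5.2
```

```text
t 15.75 pos [0.6128 0.1831 0.2251] turn [ 0.7 -0.3 -0.2] shift after [ -66.1 -151.4   25.1] shift now [ -66.7 -151.5   23. ] q7 -0.7 F [0.2 0.2 0.2] grip 0.798 0.0
```

Request:
step_arm(
  series=[
    [-21.2, -49.4, 0, 0, 0, 0],
    [-21.2, -49.4, 0, 0, 0, 0],
    [-21.2, -49.4, 0, 0, 0, 0],
    [0, 0, 20, 0, 0, 0],
    [0, 0, 20, 0, 0, 0],
    [0, 0, 0, 0, 0, 0],
    [0, 0, 0, 0, 0, 0],
  ],
  jaw=1,
)

```text
time: 16.62
eef_pos: [0.456, 0.1317, 0.178]
eef_rot: [0.739, 0.673, 0.0, 0.0]
force: [0.2, -1.0, -0.6]
gripper_width: 0.999
grasp_force: 0.0
```

```bash
python3 plan.py .456 .131 .048 -5.2
python3 - <<'E'
from h import *
t=cam("top");s=cam("side")
print(proj(s,[[.456,.131,.09],[.61,.181,.054]]),proj(t,[[.456,.131,.09],[.61,.181,.054]]))
a=t["color"][90:290,130:330];b=s["color"][190:390,130:330]
cv2.imwrite("pics/c7.png",np.hstack([cv2.resize(a,(400,400)),cv2.resize(b,(400,400))]))
E
```

```text
t 16.62 pos [0.456  0.1317 0.178 ] turn [ 0.  -0.  -0.2] shift after [-7.0e-01  1.0e-01  1.3e+02] shift now [ -0.8  -0.  130. ] q7 -0.63 F [ 0.2 -1.  -0.6] grip 0.999 0.0
[[291.46858799 292.6557102 ]
 [206.2131429  287.03932089]] [[251.12735299 252.22614201]
 [228.41455273 166.50434008]]
```

View pics/c7.png

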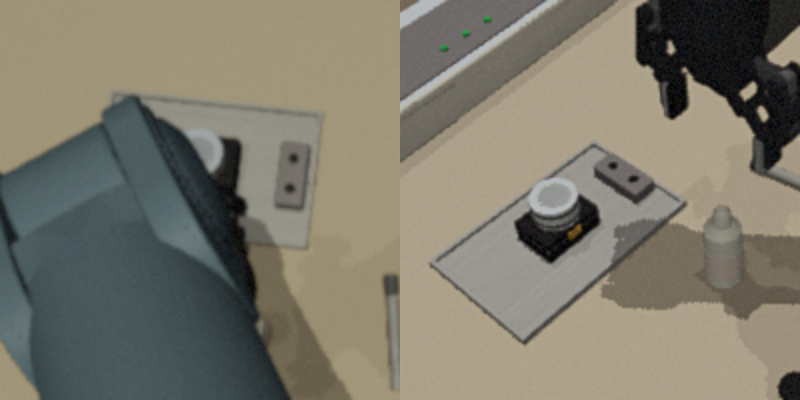

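Request:
step_arm(
  series=[
    [-0.8, 0, 35, 0, 0, 0],
    [0, 0, 40, 0, 0, 0],
    [0, 0, 30, 0, 0, 0],
    [0, 0, 20, 0, 0, 0],
    [0, 0, 5, 0, 0, 0],
    [0, 0, 0, 0, 0, 0],
    [0, 0, 0, 0, 0, 0],
  ],
)

```text
time: 17.6
eef_pos: [0.4568, 0.1309, 0.0486]
eef_rot: [0.74, 0.673, 0.001, 0.001]
force: [-0.0, 0.1, 0.3]
gripper_width: 1.002
grasp_force: 0.0
```

Request:
step_arm(
  series=[
    [0, 0, 0, 0, 0, 0],
    [0, 0, 0, 0, 0, 0],
    [0, 0, 0, 0, 0, 0],
    [0, 0, 0, 0, 0, 0],
    [0, 0, 0, 0, 0, 0],
    [0, 0, 0, 0, 0, 0],
    [0, 0, 0, 0, 0, 0],
  ],
  jaw=0,
  newtons=25,
)

```text
time: 18.48
eef_pos: [0.4559, 0.1306, 0.0478]
eef_rot: [0.74, 0.673, 0.0, 0.0]
force: [-1.3, -1.2, 6.4]
gripper_width: 0.39
grasp_force: 25.0
```

```bash
python3 plan.py .456 .131 .048 -5.2
```

```text
t 18.48 pos [0.4559 0.1306 0.0478] turn [ 0.   0.  -0.2] shift after [ 0.4  0.1 -0.2] shift now [ 0.4  0.1 -0.2] q7 -0.83 F [-1.3 -1.2  6.4] grip 0.39 25.0
```

Request:
step_arm(
  series=[
    [0, 0, -20, 0, 0, 0],
    [0, 0, -40, 0, 0, 0],
    [0, 0, -50, 0, 0, 0],
    [0, 0, -40, 0, 0, 0],
    [-30, 19, 0, 0, 0, 0],
    [-46, 31, 0, 0, 0, 0],
    [-46, 31, 0, 0, 0, 0],
    [-46, 31, 0, 0, 0, 0],
  ],
)

```text
time: 19.48
eef_pos: [0.5516, -0.0487, 0.1968]
eef_rot: [0.739, 0.673, -0.0, -0.0]
force: [0.5, 0.3, -0.6]
gripper_width: 0.392
grasp_force: 25.1
```

Request:
step_arm(
  series=[
    [-46, 31, 0, 0, 0, 0],
    [-46, 31, 0, 0, 0, 0],
    [-40, 25, 0, 0, 0, 0],
    [-28, 16, 0, 0, 0, 0],
    [0, 0, 20, 0, 0, 0],
    [0, 0, 20, 0, 0, 0],
    [0, 0, 0, 0, 0, 0],
    [0, 0, 0, 0, 0, 0],
  ],
)

```text
time: 20.48
eef_pos: [0.6388, -0.2144, 0.1573]
eef_rot: [0.739, 0.674, 0.0, -0.0]
force: [-0.6, 0.2, -0.4]
gripper_width: 0.393
grasp_force: 25.1
```

```bash
python3 plan.py .6408 -.216 .052 -5.2
python3 - <<'E'
from h import *
t=cam("top");s=cam("side")
print(proj(s,[[.6408,-.216,.003],[.6408,-.216,.11]]))
a=t["color"][90:290,360:560];b=s["color"][90:290,230:430]
cv2.imwrite("pics/c8.png",np.hstack([cv2.resize(a,(400,400)),cv2.resize(b,(400,400))]))
E
```

```text
t 20.48 pos [ 0.6388 -0.2144  0.1573] turn [-0.  -0.  -0.1] shift after [ -1.4   2.1 105.3] shift now [ -1.5   2.2 105.3] q7 -0.07 F [-0.6  0.2 -0.4] grip 0.393 25.1
[[314.24756801 194.31237213]
 [314.5338712  156.72774859]]
```

View pics/c8.png

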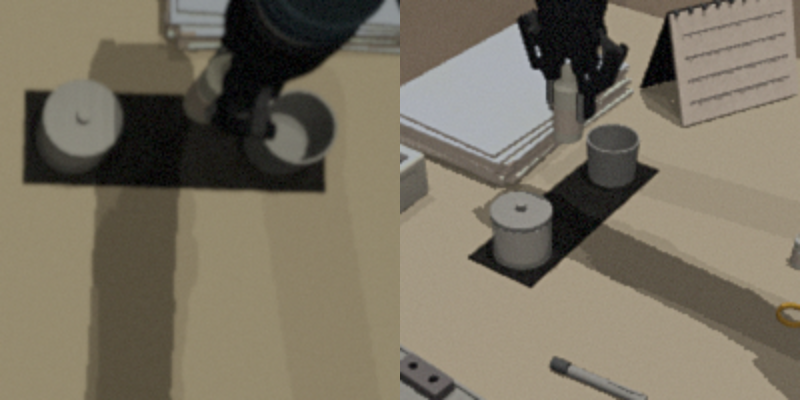

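Request:
step_arm(
  series=[
    [-1.5, 2.2, 30, 0, 0, 0],
    [0, 0, 35, 0, 0, 0],
    [0, 0, 20, 0, 0, 0],
    [0, 0, 10, 0, 0, 0],
    [0, 0, 5, 0, 0, 0],
    [0, 0, 3, 0, 0, 0],
    [0, 0, 0, 0, 0, 0],
    [0, 0, 0, 0, 0, 0],
  ],
)

```text
time: 21.58
eef_pos: [0.6415, -0.218, 0.0553]
eef_rot: [0.74, 0.673, 0.0, 0.001]
force: [-0.6, 0.6, -0.3]
gripper_width: 0.395
grasp_force: 25.1
```

```bash
python3 plan.py .6408 -.216 .051 -5.2
```

```text
t 21.57 pos [ 0.6415 -0.218   0.0553] turn [ 0.1  0.  -0.2] shift after [ 1.9 -0.9  4.3] shift now [ 1.9 -0.9  4.3] q7 -0.12 F [-0.6  0.6 -0.3] grip 0.395 25.1
```

Request:
step_arm(
  series=[
    [1.9, -0.9, 2, 0, 0, 0],
    [0, 0, 1.5, 0, 0, 0],
    [0, 0, 0.7, 0, 0, 0],
    [0, 0, 0, 0, 0, 0],
    [0, 0, 0, 0, 0, 0],
  ],
)

```text
time: 22.2
eef_pos: [0.6403, -0.2156, 0.0509]
eef_rot: [0.74, 0.673, -0.0, -0.0]
force: [-3.2, 1.1, 5.0]
gripper_width: 0.387
grasp_force: 25.5
```

```bash
python3 plan.py .6408 -.216 .051 -5.2
```

```text
t 22.2 pos [ 0.6403 -0.2156  0.0509] turn [-0.  -0.  -0.2] shift after [-0.4  0.6 -0.1] shift now [-0.4  0.6 -0.1] q7 -0.13 F [-3.2  1.1  5. ] grip 0.387 25.5
```

Request:
step_arm(
  series=[
    [0, 0, 0, 0, 0, 0],
    [0, 0, 0, 0, 0, 0],
    [0, 0, 0, 0, 0, 0],
    [0, 0, 0, 0, 0, 0],
    [0, 0, -20, 0, 0, 0],
    [0, 0, -40, 0, 0, 0],
    [0, 0, -50, 0, 0, 0],
    [0, 0, -50, 0, 0, 0],
  ],
  jaw=0.85,
)

```text
time: 23.2
eef_pos: [0.6405, -0.2158, 0.2134]
eef_rot: [0.739, 0.673, 0.0, 0.001]
force: [0.4, -0.5, -0.3]
gripper_width: 0.849
grasp_force: 0.0
```

Request:
step_arm(
  series=[
    [0, 0, 0, 0, 0, 0],
    [0, 0, 0, 0, 0, 0],
  ],
)

```text
time: 23.45
eef_pos: [0.6403, -0.2159, 0.2113]
eef_rot: [0.74, 0.673, 0.0, 0.001]
force: [-1.0, -0.3, -0.1]
gripper_width: 0.852
grasp_force: 0.0
```

```bash
python3 plan.py .364 -.287 .15 -5.2
```

```text
t 23.45 pos [ 0.6403 -0.2159  0.2113] turn [ 0.1  0.  -0.2] shift after [ -95.8 -268.7   61.3] shift now [ -96.6 -268.4   61.1] q7 -0.05 F [-1.  -0.3 -0.1] grip 0.852 0.0
```

Request:
step_arm(
  series=[
    [-16.1, -44.7, 0, 0, 0, 0],
    [-16.1, -44.7, 0, 0, 0, 0],
    [-16.1, -44.7, 0, 0, 0, 0],
    [-16.1, -44.7, 0, 0, 0, 0],
    [-16.1, -44.7, 0, 0, 0, 0],
    [-16.1, -44.7, 0, 0, 0, 0],
    [0, 0, 0, 0, 0, 0],
    [0, 0, 0, 0, 0, 0],
  ],
  jaw=1,
)

```text
time: 24.45
eef_pos: [0.364, -0.2864, 0.2096]
eef_rot: [0.74, 0.673, 0.0, -0.001]
force: [-0.3, -0.2, 0.9]
gripper_width: 0.999
grasp_force: 0.0
```

```bash
python3 plan.py .364 -.287 .025 -5.2
python3 - <<'E'
from h import *
t=cam("top");s=cam("side")
print(proj(s,[[.364,-.287,0.056],[.6408,-.216,.093]]),proj(t,[[.364,-.287,0.056],[.6408,-.216,.093]]))
a=t["color"][120:340,370:590];b=s["color"][70:290,280:500]
cv2.imwrite("pics/c9.png",np.hstack([cv2.resize(a,(400,400)),cv2.resize(b,(400,400))]))
E
```

```text
t 24.45 pos [ 0.364  -0.2864  0.2096] turn [-0.  -0.1 -0.2] shift after [-6.000e-01  1.000e-01  1.846e+02] shift now [ -0.8   0.2 184.6] q7 0.42 F [-0.3 -0.2  0.9] grip 0.999 0.0
[[435.2606341  201.53739154]
 [314.48572842 163.04772026]] [[500.26370193 311.82663606]
 [460.91877211 145.16361749]]
```

View pics/c9.png

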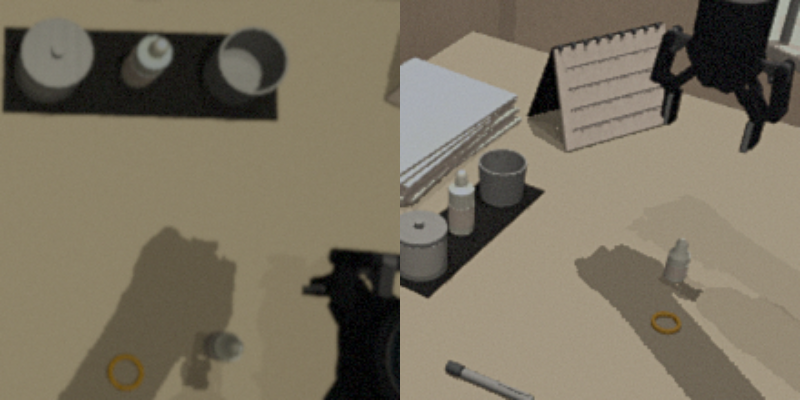

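Request:
step_arm(
  series=[
    [1, 2, 45, 0, 0, 0],
    [0, 0, 45, 0, 0, 0],
    [0, 0, 40, 0, 0, 0],
    [0, 0, 30, 0, 0, 0],
    [0, 0, 15, 0, 0, 0],
    [0, 0, 8, 0, 0, 0],
    [0, 0, 0, 0, 0, 0],
    [0, 0, 0, 0, 0, 0],
  ],
)

```text
time: 25.55
eef_pos: [0.3672, -0.2867, 0.0283]
eef_rot: [0.74, 0.673, 0.0, 0.001]
force: [-0.1, -0.7, 0.2]
gripper_width: 1.004
grasp_force: 0.0
```

Request:
step_arm(
  series=[
    [0, 0, 0, 0, 0, 0],
    [0, 0, 0, 0, 0, 0],
    [0, 0, 0, 0, 0, 0],
    [0, 0, 0, 0, 0, 0],
    [0, 0, 0, 0, 0, 0],
    [0, 0, 0, 0, 0, 0],
    [0, 0, 0, 0, 0, 0],
    [0, 0, 0, 0, 0, 0],
  ],
  jaw=0,
  newtons=25,
)

```text
time: 26.55
eef_pos: [0.3663, -0.2863, 0.0276]
eef_rot: [0.74, 0.673, -0.0, 0.0]
force: [-0.8, 0.4, 5.8]
gripper_width: 0.321
grasp_force: 24.6
```

```bash
python3 plan.py .366 -.286 .025 -5.2
```

```text
t 26.55 pos [ 0.3663 -0.2863  0.0276] turn [-0.   0.  -0.2] shift after [ 0.2 -0.3  2.6] shift now [ 0.2 -0.3  2.6] q7 0.18 F [-0.8  0.4  5.8] grip 0.321 24.6
```

Request:
step_arm(
  series=[
    [0, 0, -25, 0, 0, 0],
    [0, 0, -50, 0, 0, 0],
    [0, 0, -50, 0, 0, 0],
    [0, 0, -40, 0, 0, 0],
    [30, 11, 0, 0, 0, 0],
    [50, 18.2, 0, 0, 0, 0],
    [50, 18.2, 0, 0, 0, 0],
    [50, 18.2, 0, 0, 0, 0],
  ],
)

```text
time: 27.55
eef_pos: [0.4487, -0.1116, 0.192]
eef_rot: [0.74, 0.673, 0.0, 0.0]
force: [0.8, -0.4, -0.5]
gripper_width: 0.322
grasp_force: 24.8
```

Request:
step_arm(
  series=[
    [50, 18.2, 0, 0, 0, 0],
    [50, 18.2, 0, 0, 0, 0],
    [50, 18.2, 0, 0, 0, 0],
    [50, 18.2, 0, 0, 0, 0],
    [50, 18.2, 0, 0, 0, 0],
    [50, 18.2, 0, 0, 0, 0],
    [45, 16.5, 0, 0, 0, 0],
    [25, 9, 0, 0, 0, 0],
  ],
)

```text
time: 28.55
eef_pos: [0.617, 0.2463, 0.1914]
eef_rot: [0.738, 0.674, 0.0, -0.001]
force: [-0.0, -0.3, -0.6]
gripper_width: 0.322
grasp_force: 24.8
```

Request:
step_arm(
  series=[
    [0, 0, 30, 0, 0, 0],
    [0, 0, 30, 0, 0, 0],
    [0, 0, 20, 0, 0, 0],
    [0, 0, 0, 0, 0, 0],
    [0, 0, 0, 0, 0, 0],
  ],
)

```text
time: 29.18
eef_pos: [0.618, 0.2431, 0.1133]
eef_rot: [0.74, 0.673, 0.001, 0.0]
force: [0.2, -0.5, 0.1]
gripper_width: 0.322
grasp_force: 24.8
```

```bash
python3 plan.py .6147 .2433 .032 -5.2
python3 - <<'E'
from h import *
t=cam("top");s=cam("side")
print(proj(s,[[.6147,.2433,.004],[.6147,.2433,.115]]))
a=t["color"][90:290,130:330];b=s["color"][190:390,90:290]
cv2.imwrite("pics/c10.png",np.hstack([cv2.resize(a,(400,400)),cv2.resize(b,(400,400))]))
E
```

```text
t 29.18 pos [0.618  0.2431 0.1133] turn [ 0.1 -0.1 -0.2] shift after [-0.1 -3.3 81.3] shift now [-0.2 -3.4 81.3] q7 -0.9 F [ 0.2 -0.5  0.1] grip 0.322 24.8
[[184.14825552 326.24412872]
 [171.21864112 284.8299636 ]]
```

View pics/c10.png

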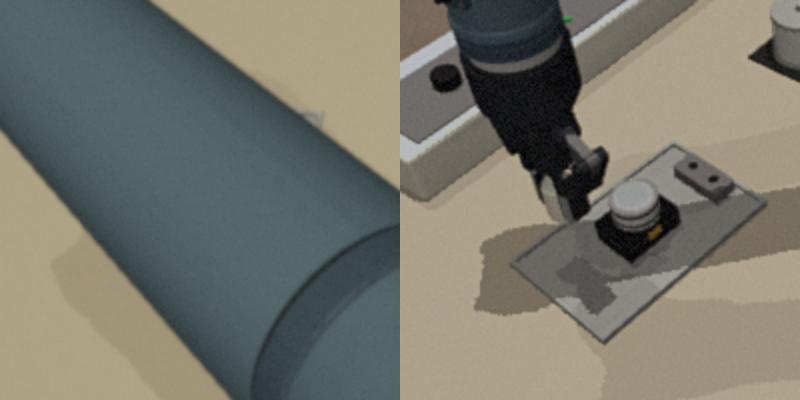

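Request:
step_arm(
  series=[
    [0, -3, 25, 0, 0, 0],
    [0, 0, 25, 0, 0, 0],
    [0, 0, 15, 0, 0, 0],
    [0, 0, 8, 0, 0, 0],
    [0, 0, 4, 0, 0, 0],
    [0, 0, 2, 0, 0, 0],
    [0, 0, 0, 0, 0, 0],
    [0, 0, 0, 0, 0, 0],
  ],
)

```text
time: 30.28
eef_pos: [0.6148, 0.2432, 0.0339]
eef_rot: [0.74, 0.673, 0.0, 0.0]
force: [-0.1, -0.1, -0.7]
gripper_width: 0.318
grasp_force: 24.8
```

```bash
python3 plan.py .6147 .2433 .0315 -5.2
```

```text
t 30.27 pos [0.6148 0.2432 0.0339] turn [ 0.1 -0.  -0.2] shift after [ 0.1 -0.1  2.4] shift now [ 0.1 -0.1  2.4] q7 -0.95 F [-0.1 -0.1 -0.7] grip 0.318 24.8
```

Request:
step_arm(
  series=[
    [0, 0, 1.2, 0, 0, 0],
    [0, 0, 0.8, 0, 0, 0],
    [0, 0, 0.5, 0, 0, 0],
    [0, 0, 0, 0, 0, 0],
  ],
)

```text
time: 30.78
eef_pos: [0.6145, 0.243, 0.0317]
eef_rot: [0.74, 0.673, -0.0, 0.0]
force: [-0.2, -1.9, 4.2]
gripper_width: 0.316
grasp_force: 25.2
```

Request:
step_arm(
  series=[
    [0, 0, 0, 0, 0, 0],
    [0, 0, 0, 0, 0, 0],
    [0, 0, 0, 0, 0, 0],
    [0, 0, 0, 0, 0, 0],
    [0, 0, -20, 0, 0, 0],
    [0, 0, -40, 0, 0, 0],
    [0, 0, -50, 0, 0, 0],
    [0, 0, -50, 0, 0, 0],
  ],
  jaw=0.7,
)

```text
time: 31.78
eef_pos: [0.6144, 0.2433, 0.1938]
eef_rot: [0.739, 0.673, 0.001, 0.0]
force: [1.8, -0.5, -0.3]
gripper_width: 0.699
grasp_force: 0.0
```

Request:
step_arm(
  series=[
    [-40, -40, 0, 0, 0, 0],
    [-40, -40, 0, 0, 0, 0],
    [-40, -40, 0, 0, 0, 0],
    [-40, -40, 0, 0, 0, 0],
    [-40, -40, 0, 0, 0, 0],
    [-50, -10, 0, 0, 0, 0],
    [-50, 0, 0, 0, 0, 0],
    [-50, 0, 0, 0, 0, 0],
  ],
)

```text
time: 32.78
eef_pos: [0.3726, -0.087, 0.1923]
eef_rot: [0.739, 0.674, -0.0, 0.002]
force: [0.2, -0.4, -0.1]
gripper_width: 0.699
grasp_force: 0.0
```

```bash
python3 plan.py .3 -.1 .2 -5.2
python3 - <<'E'
from h import *
t=cam("top");s=cam("side")
cv2.imwrite("pics/top9.png",t["color"][90:350,130:570]);cv2.imwrite("pics/side9.png",s["color"])
a=cv2.resize(t["color"][120:220,160:300],(560,400),interpolation=cv2.INTER_CUBIC)
b=cv2.resize(s["color"][240:340,140:280],(560,400)) 
c=cv2.resize(t["color"][120:220,370:410+100],(560,400))
cv2.imwrite("pics/c11.png",cv2.resize(np.vstack([np.hstack([a,b]),np.hstack([c,cv2.resize(s["color"][130:230,250:390],(560,400))])]),(800,571)))
print(proj(t,[[.609,.18,.03],[.609,.18,.054],[.6147,.2433,.06],[.641,-.216,.093]]),proj(s,[[.609,.18,.054],[.6147,.2433,.06],[.641,-.216,.093]]))
E
```

```text
t 32.77 pos [ 0.3726 -0.087   0.1923] turn [ 0.2  0.2 -0.1] shift after [-19.5 -71.1  -7.7] shift now [-19.7 -71.   -7.9] q7 0.07 F [ 0.2 -0.4 -0.1] grip 0.699 0.0
[[231.53678043 170.71641716]
 [228.96254858 167.06612176]
 [192.18634841 162.48795618]
 [460.91615736 145.04816958]] [[207.01490962 286.92509907]
 [177.94078167 306.36129701]
 [314.41388902 163.02071005]]
```

View pics/c11.png

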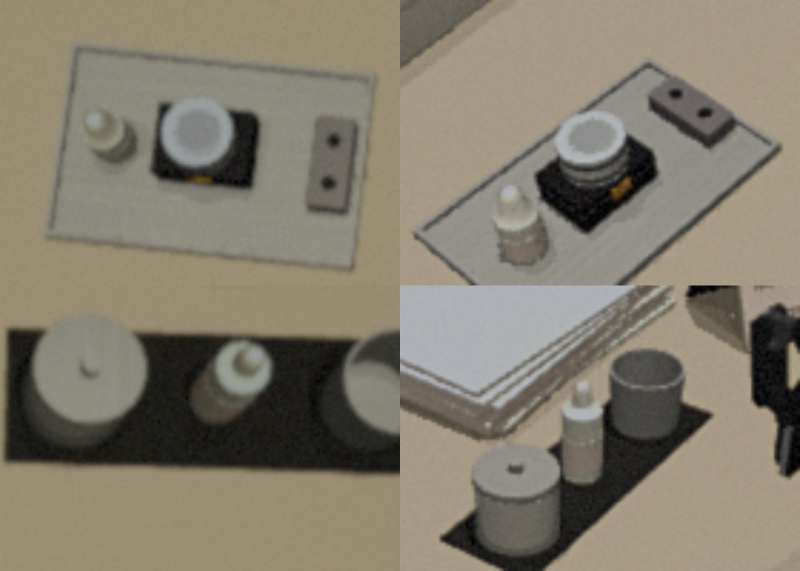

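Request:
step_arm(
  series=[
    [0, 0, -10, 0, 0, 0],
    [0, 0, 0, 0, 0, 0],
    [0, 0, 0, 0, 0, 0],
    [0, 0, 0, 0, 0, 0],
  ],
)

```text
time: 33.38
eef_pos: [0.3724, -0.085, 0.2007]
eef_rot: [0.739, 0.674, -0.0, -0.0]
force: [-0.7, 0.2, 0.1]
gripper_width: 0.705
grasp_force: 0.0
```

```bash
python3 -c "
from workcell import job;print(job.finish_job())"
```

```text
the job is handed in; nothing more can be done
None
```

I handed the job in at about 33 s: the box, the lens and both bottles are in place, each within about 3 mm of its target in the last pictures, and the torch, cap and ring were never approached; the hand-in gave no verdict.

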